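# Register a nameplate blank and hold the sprung engraving guide at its mark

### The arm

A 6-joint arm with a two-finger parallel gripper is mounted at the origin on the work surface. World frame = base frame: x ahead of the robot, y to its left, z up, the work surface at z = 0. Lengths are in m, angles in rad, forces in N, time in s.
With the tool pointing down it reaches from about 0.375 to 0.9 m from the base axis. Payload 3.1 kg.
Tool frame: the origin (TCP) lies at the very end of the fingers, on their centre line; the grasp point (between the pads) lies 19 mm behind it; z points along the fingers, y is the line along which they close (so a half turn about z gives the same grasp; the last joint's range is limited). The gripper opens to 87 mm and grips with 3 to 60 N. Pads are 19 mm wide; open, the fingers measure 117 mm over their backs; the gripper's body (75 mm by 190 mm) begins 51 mm behind the grasp point.
Start: joints at [1.083, 0.527, 1.433, -0, 1.181, -0.178], TCP at [0.191, 0.595, 0.194] pointing down, gripper open.
Joint ranges: [-3.08, 3.08], [-0.75, 2.2], [0.22, 2.44], [-1.43, 4.57], [0, 2.65], [-2.85, 2.85]. Speed limits (rad/s): [2.79, 2.79, 3.14, 3.14, 3.14, 3.14].

### API

Orientations are given as a unit quaternion [x, y, z, w].
In Python, from workcell import r, optics gives the robot as it stands. The module is installed in compiled form; this text tells all that it offers. Calls block until the motion is done:
- r.move_to(position, orientation): joint-space move of the TCP to a pose.
- r.move_straight(position, frame=None, max_speed=0.15): straight line of the TCP; frame=None keeps the orientation; max_speed is the mean speed in m/s.
- r.set_joints(angles): joint-space move.
- r.gripper_to(opening, force=None): finger opening in m; force is the grip in N (None keeps the last); returns when the fingers have stopped.
- r.sleep(seconds).
- r.ik(position, orientation): joint angles nearest the present ones, or None.
- r.read_state(): the state.
- optics.grab_frame(name): name is "side" or "top"; returns a dict with "img" (384x512x3 uint8, blue, green, red), "camera_matrix" (3x3 intrinsics, pixels), "dist_coeffs" ([k1, k2, p1, p2, k3] as OpenCV has them; the pictures are not rectified), "camera_from_world" (4x4, takes a point from world to camera coordinates). Camera axes: x right, y down, z forward; pixel columns grow to the right and rows downward; lengths in m; the calibration is good to about 2 mm. A picture is of the moment at which its call begins. There is no depth.
A pose or a line that the arm cannot do raises r.Unreachable and nothing moves.
- r.finish_job(): hands the job in; it is judged then, once.
The state is a dict: "clock": time; "qpos": joint angles; "dq": joint speeds; "tau": joint torques, N m; "eef_pos": TCP position; "orientation": TCP orientation; "ft_force": force on the tool from outside, world axes, zero at the start; "wrist_torque": the same for the moment, N m; "finger_gap": finger opening in m; "grip_force": force on a finger pad.
Only numpy, scipy, OpenCV 4.12 (cv2) and the standard library are available. Lean on these libraries where they do the work, as an engineer would, in place of code of your own. Each camera call takes 0.05 s, during which the arm holds its last target. There are 200 camera calls.

### The job

At the stall's engraving jig, push the loose brass nameplate blank on the jig plate snug and square against both dark steel stops (the long one at the far side and the short one on the left). Then draw the spring-return guide carriage out by its red handle, towards the near end of the jig, until its black pointer lies over the blue marker beside the scale, and keep it there: the program finishes while the robot is still holding the handle at the mark, with the blank still against its stops. Leave the bowl, candlestick, mug and jar alone.

Things in the scene. Friction and masses are not known exactly. Their poses are not given: they have to be found in the camera images.
- jig: engraving jig fixed on the table: grey plate 260 (x) x 340 (y) x 12 mm, with two dark steel stops, a slide rail along x at y = -95 mm and a white scale at y = -150 mm. Origin: centre of its underside, on the table; x points to its far end, y to its left, z up; turned up to 0.3 rad. A blank against both stops has its centre at jig x = +30, y = +95 mm, long side along y
- far_stop (a point): far stop: dark steel bar along jig y, 100 mm long, 12 mm high on the plate; the point is the top middle of its face towards the blank (jig x = +55, y = +90 mm, 24 mm above the table); the blank's far long side goes against this face
- left_stop (a point): left stop: dark steel bar along jig x, 75 mm long, 12 mm high on the plate; the point is the top middle of its face towards the blank (jig x = +17.5, y = +140 mm, 24 mm above the table); the blank's left short side goes against this face
- blank_center (a point): centre of the loose brass nameplate blank, 50 (own x) x 90 (own y) x 8 mm, about 0.3 kg, lying flat on the jig plate, centre 16 mm above the table; it starts 20 to 55 mm short of its place at each stop, turned up to 0.35 rad in the jig
- handle (a point): red upright round handle of the guide carriage, diameter 22 mm, 38 mm tall, origin at its centre 55 mm above the table. It stands on the 40 x 40 mm steel carriage and its guide bar (top 36 mm above the table). The white bar, 12 mm wide, underside 30 mm above the table, reaches left behind the far stop and moves with the carriage, clear above stop and blank
- carriage (a joint): travel of the carriage from home, m: 0 = home (far end), grows as it is pulled towards the jig's -x, end of travel 0.100. A spring pulls it home: about 3 N at home, rising 0.5 N per 10 mm; it springs back if let go
- pointer (a point): tip of the carriage's black pointer, 3 mm wide, 51 mm to the right (jig -y) of the handle's axis, 24 mm above the table, at the same jig x as the handle; it moves with the carriage along jig x
- mark: small blue marker clipped on beside the scale, 8 mm wide along jig x, 26 mm along y, 5 mm tall; origin at the centre of its underside, axes as the jig's. The pointer must stop over it, that is at the same jig x; this is 45 to 78 mm from home
- sugar_bowl: ruby red bowl, 84 mm across, 55 mm tall, origin under its centre; leave alone
- candlestick: brass candlestick, 72 mm across its foot, 95 mm tall, origin under its centre; leave alone
- mug: white mug, 76 mm across, 80 mm tall, handle on its own +y side, origin under its centre; leave alone
- jar: green glass jar with a yellow cap, 64 mm across, 85 mm tall, origin under its centre; leave alone
Things that resemble listed ones, but are neither listed nor needed, are in the scene too. Of the things that look like the part that bears blank_center, the middle-sized one is meant.

How it is judged:
By the outcome, as a careful person would: the job done as asked, in the order asked, and still so for the second after the job is handed in, while the arm keeps its last pose, push and grip.
It also fails if it takes over 72 s, if anything falls off the work surface, if the arm or the gripper's body presses on something with over 40 N, if the wrist force passes 120 N, or if a joint passes its speed limit or range.

## Working session

There is one attempt and no reset: what is moved stays moved. The work goes in short steps, each a Python script; the robot and the scene stay as the last script left them, time stands still between calls to the robot, and variables do not carry over. Pictures are saved under pics/ and viewed, at most 10 in all, crops included, and the job is handed in when it is done.

```bash
mkdir -p pics; cat > h.py <<'E'
import numpy as np, cv2
from workcell import r, optics
def grab(n):
    f=optics.grab_frame(n); return f
def ray(f,uv):
    uv=np.array(uv,float).reshape(-1,1,2)
    n=cv2.undistortPoints(uv,np.array(f["camera_matrix"]),np.array(f["dist_coeffs"])).reshape(-1,2)
    T=np.array(f["camera_from_world"]);R=T[:3,:3];o=-R.T@T[:3,3]
    return o,np.c_[n,np.ones(len(n))]@R
def plane(f,uv,z):
    o,d=ray(f,uv); return o+d*((z-o[2])/d[:,2])[:,None]
def proj(f,P):
    T=np.array(f["camera_from_world"])
    return cv2.projectPoints(np.array(P,float).reshape(-1,1,3),cv2.Rodrigues(T[:3,:3])[0],T[:3,3],np.array(f["camera_matrix"]),np.array(f["dist_coeffs"]))[0].reshape(-1,2)
E
python3 - <<'E'
from h import *
a=grab("top");b=grab("side")
for n,f in(("top",a),("side",b)):
    cv2.imwrite(f"pics/{n}0.png",f["img"]); o,_=ray(f,[[256,192]]);print(n,o.round(3),plane(f,[[256,192],[0,0],[511,0],[0,383],[511,383]],0).round(3).tolist())
E
```

```text
top [ 0.377 -0.008  0.994] [[0.495, -0.013, 0.0], [1.117, 0.79, 0.0], [1.096, -0.823, 0.0], [-0.035, 0.71, 0.0], [-0.048, -0.719, 0.0]]
side [ 0.225 -0.736  0.516] [[0.526, 0.087, 0.0], [-5.146, 22.195, 0.0], [31.505, 22.919, 0.0], [-0.034, -0.322, 0.0], [0.699, -0.584, 0.0]]
```

View pics/top0.png

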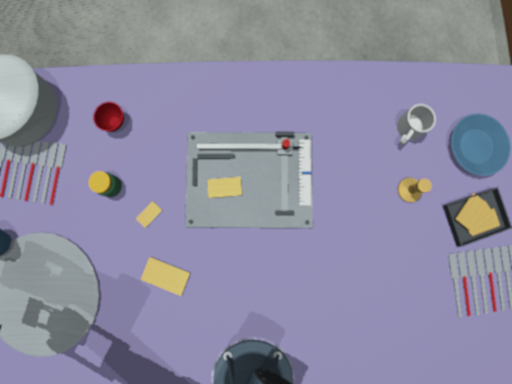

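View pics/side0.png

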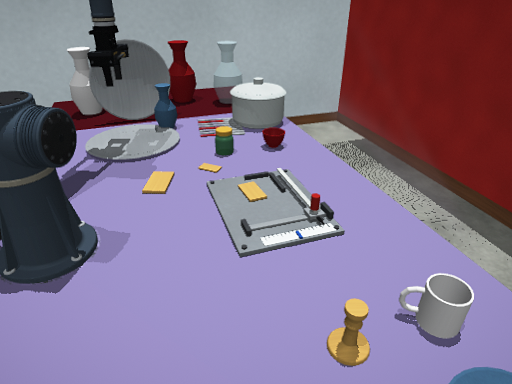

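The top view shows three brass plates: on the jig plate at (225,187), a smaller one on the table at (149,214) and a larger one at (165,276), plus pieces in the tray at (477,215). The plate on the jig is the middle-sized one and lies on the jig plate as described. I'll measure it and confirm with a crop.

```bash
cat >> h.py <<'E'
def big(c): return max(c,key=cv2.contourArea)
def mask(img,lo,hi):
    return cv2.inRange(cv2.cvtColor(img,cv2.COLOR_BGR2HSV),np.array(lo),np.array(hi))
def comps(m,amin=3):
    n,l,s,c=cv2.connectedComponentsWithStats(m); return [(s[i,4],c[i]) for i in range(1,n) if s[i,4]>=amin]
YEL=((12,100,80),(35,255,255)); RED=((0,150,60),(6,255,255)); BLUE=((105,150,60),(122,255,255))
E
python3 - <<'E'
from h import *
a=grab("top");b=grab("side")
hsv=cv2.cvtColor(a["img"],cv2.COLOR_BGR2HSV)
for p in [(225,187),(307,173),(285,143),(260,200),(350,220),(195,175),(215,157)]: print(p,hsv[p[1],p[0]])
hs=cv2.cvtColor(b["img"],cv2.COLOR_BGR2HSV)
for p in [(299,235),(315,203),(253,191),(234,215)]: print('s',p,hs[p[1],p[0]])
for c in cv2.findContours(mask(a["img"],*YEL),0,2)[0]:
    if cv2.contourArea(c)>80:
        R=cv2.minAreaRect(c); B=plane(a,cv2.boxPoints(R),.02 if 190<R[0][0]<260 else .008)
        print(np.round(R[0]),'sides mm',np.round([np.linalg.norm(B[0]-B[1])*1e3,np.linalg.norm(B[1]-B[2])*1e3]),B.mean(0).round(4))
cv2.imwrite("pics/c1.png",cv2.resize(a["img"][125:235,180:320],None,fx=5,fy=5,interpolation=cv2.INTER_CUBIC))
E
```

```text
(225, 187) [ 25 112 210]
(307, 173) [109 132 176]
(285, 143) [  1 183 183]
(260, 200) [ 99  22 162]
(350, 220) [123  53 182]
(195, 175) [102  27  93]
(215, 157) [100  26  87]
s (299, 235) [110 213 206]
s (315, 203) [  0 210  90]
s (253, 191) [ 22 136 236]
s (234, 215) [102  23 166]
[165. 276.] sides mm [ 62. 114.] [0.2721 0.2315 0.008 ]
[149. 214.] sides mm [59. 33.] [0.4372 0.2781 0.008 ]
[478. 217.] sides mm [100. 113.] [ 0.4172 -0.6275  0.008 ]
[414. 190.] sides mm [64. 88.] [ 0.4946 -0.4456  0.008 ]
[224. 187.] sides mm [86. 47.] [0.5062 0.0716 0.02  ]
[100. 182.] sides mm [60. 58.] [0.5252 0.4175 0.008 ]
```

View pics/c1.png

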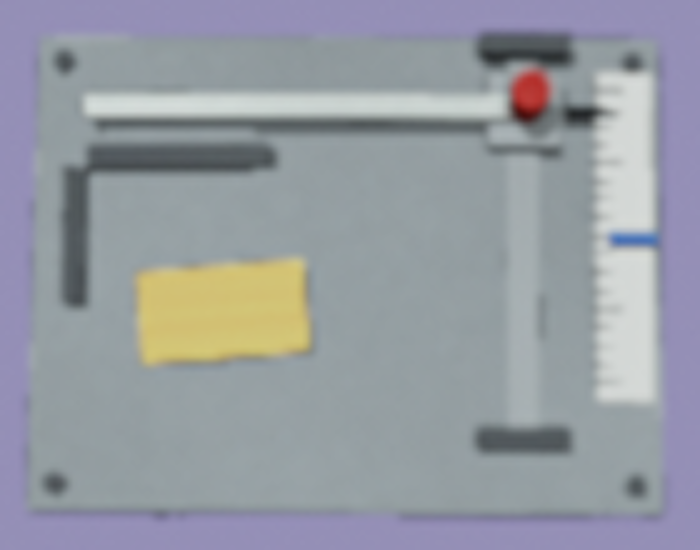

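The crop confirms it: the plate lying alone on the jig (about 86 x 47 mm) sits between the 59 x 33 and 114 x 62 ones. The pointer is at crop (590,115), the blue mark at (635,240) and the handle at (530,92).

```bash
cat >> h.py <<'E'
from scipy.spatial.transform import Rotation as Rot
def down(th):
    "tool down, closing line at world angle th (mod pi)"
    y=np.array([np.cos(th),np.sin(th),0]);z=np.array([0,0,-1.]);x=np.cross(y,z)
    return Rot.from_matrix(np.c_[x,y,z]).as_quat()
def rect(P):
    "min area rect of world points (mm precision): centre, long-axis angle in (0,pi), sides"
    c,(w,h),_=R=cv2.minAreaRect((P[:,:2]*1000).astype(np.float32)); B=cv2.boxPoints(R)
    e=[B[1]-B[0],B[2]-B[1]]; L=max(e,key=np.linalg.norm)
    return np.array(c)/1000,np.arctan2(L[1],L[0])%np.pi,sorted((w,h))
def jw(J,p): # jig->world
    c,s=np.cos(J[2]),np.sin(J[2]); return np.array(J[:2])+np.array([[c,-s],[s,c]])@np.array(p[:2])
def wj(J,p):
    c,s=np.cos(J[2]),np.sin(J[2]); return np.array([[c,s],[-s,c]])@(np.array(p[:2])-np.array(J[:2]))
def blank(f,J):
    m=mask(f["img"],*YEL); cs=[c for c in cv2.findContours(m,0,1)[0] if cv2.contourArea(c)>100]
    best=min(cs,key=lambda c:np.linalg.norm(plane(f,[cv2.minAreaRect(c)[0]],.02)[0,:2]-jw(J,(.01,.07))))
    c,a,s=rect(plane(f,best.reshape(-1,2),.02)); return c,a,s,wj(J,c),(a-np.pi/2-J[2])
E
python3 - <<'E'
from h import *
a=grab("top");b=grab("side"); im=a["img"]
hsv=cv2.cvtColor(im,cv2.COLOR_BGR2HSV)
m=((hsv[...,0]<118)|(hsv[...,1]<32)).astype(np.uint8)*255
sub=np.zeros_like(m); sub[122:240,175:325]=m[122:240,175:325]
sub=cv2.morphologyEx(sub,cv2.MORPH_OPEN,np.ones((5,5)))
c=big(cv2.findContours(sub,0,1)[0])
ctr,ang,s=rect(plane(a,c.reshape(-1,2),.012)); print('plate',ctr,ang,s)
J=np.r_[ctr,ang-np.pi/2]; np.save("J.npy",J)
print('J',J)
print('blank',blank(a,J))
def dump(n,z,uv,f=a): print(n,[ (wj(J,plane(f,[q],z)[0])*1e3).round(1).tolist() for q in uv])
bl=[c for A,c in comps(mask(im,(106,100,60),(116,255,255)),2) if 295<c[0]<320 and 130<c[1]<220]; print(bl);dump('mark',.017,bl)
rd=[c for A,c in comps(mask(im,*RED)) if 270<c[0]<300]; print(rd); dump('handle(z.06)',.065,rd)
dk=((hsv[...,2]<125)&(hsv[...,1]<60)).astype(np.uint8)*255; dk[:125]=0;dk[235:]=0;dk[:,:182]=0;dk[:,318:]=0
for c in cv2.findContours(dk,0,1)[0]:
    if cv2.contourArea(c)>15:
        P=np.array([wj(J,p) for p in plane(a,c.reshape(-1,2),.024)])*1e3; print('dark',P.min(0).round(),P.max(0).round())
bs=[c for A,c in comps(mask(b["img"],*BLUE),2) if 280<c[0]<320 and 220<c[1]<250];print(bs);dump('mark side',.016,bs,b)
E
```

```text
plate [0.52921191 0.00638269] 1.5575731 [259.4729919433594, 339.61761474609375]
J [ 0.52921191  0.00638269 -0.01322329]
blank (array([0.5061871 , 0.07156766]), np.float32(1.642724), [47.11075210571289, 86.40055847167969], array([-0.02388473,  0.06487481]), np.float64(0.08515095710754395))
[array([306.5, 172.5])]
mark [[16.7, -155.1]]
[array([285.46511628, 143.76744186])]
handle(z.06) [[83.2, -95.1]]
dark [ -98. -117.] [-85. -70.]
dark [-21.  39.] [ 65. 152.]
dark [ 74. -73.] [ 79. 134.]
dark [  74. -138.] [ 88. -89.]
dark [ 109. -122.] [126. -71.]
[array([298.83333333, 234.58333333])]
mark side [[17.1, -157.7]]
```

```bash
cat >> h.py <<'E'
import os
J=np.load("J.npy") if os.path.exists("J.npy") else None
def line(jx,jy,z,th,v=.15): # th = closing line angle in jig
    r.move_straight(list(jw(J,(jx,jy)))+[z],down(TH(th)),max_speed=v)
def TH(th):
    "choose the half turn that keeps joint 6 near now"
    t=J[2]+th; Rn=Rot.from_quat(r.read_state()["orientation"]).as_matrix()[:,1]
    return t if Rn[:2]@[np.cos(t),np.sin(t)]>=0 else t+np.pi
def fj():
    f=r.read_state()["ft_force"][:2]; return wj([0,0,J[2]],f)
def push(jx,jy,z,th,d,n,step,lim):
    "creep along d (jig) until the reaction force beyond the start value exceeds lim"
    d=np.array(d,float)/np.linalg.norm(d); p=np.array([jx,jy]); f=0
    for i in range(n):
        p=p+d*step; line(*p,z,th,.03); f=-fj()@d
        if f>lim: break
    print('push end',(p*1e3).round(1),'F',round(float(f),1)); return p
E
python3 - <<'E'
from h import *
s=r.read_state(); print(s["clock"],s["ft_force"])
bx,by,bt=-.0239,.0649,.085
r.gripper_to(.08)
P=list(jw(J,(bx,by)))
for k in(0,1):
    q=r.ik(P+[.11],down(J[2]+bt+k*np.pi)); print(None if q is None else np.round(q,2))
r.move_to(P+[.11],down(TH(bt)))
line(bx,by,.0148,bt)
r.gripper_to(.03,8); s=r.read_state();print(s["clock"],s["finger_gap"],s["ft_force"])
line(.005,.088,.0148,0,.08); print(fj())
push(.005,.088,.0148,0,(0,1),12,.001,5)
s=r.read_state();print(s["clock"],s["finger_gap"],s["ft_force"])
f=grab("side");cv2.imwrite("pics/s1.png",cv2.resize(f["img"][140:270,180:360],None,fx=4,fy=4,interpolation=cv2.INTER_CUBIC))
E
```

```text
0.3 [ 0.77985012  0.02240605 -0.34527422]
[-0.08  0.5   1.8  -0.    0.84 -0.15]
None
4.8167 0.03012986120185134 [-0.21688387 -0.68261771 -0.47379284]
[-0.55890492 -0.54529416]
push end [  5. 100.] F -0.6
8.425 0.029775133402719416 [-0.0719085   0.63668477  0.08501463]
```

View pics/s1.png

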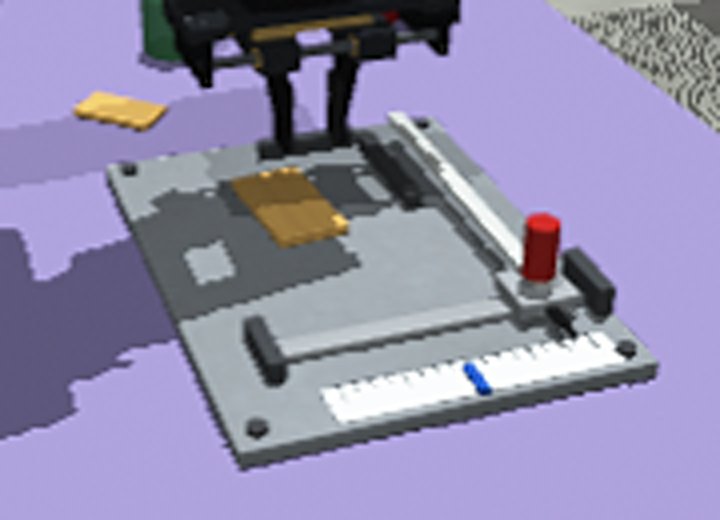

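The fingers closed without the blank. The blank is still at crop (290,205) and the fingers are near the left stop at (310,150). I'll check where the TCP really is.

```bash
python3 - <<'E'
from h import *
s=r.read_state();p=np.array(s["eef_pos"]);print(p,wj(J,p),s["qpos"],Rot.from_quat(s["orientation"]).as_matrix().round(3).tolist())
f=grab("side");print(proj(f,[p,list(jw(J,(.005,.1)))+[.0148]]), (proj(f,[p])-[180,140])*4)
f=grab("top");print(proj(f,[p]));print(blank(f,J))
cv2.imwrite("pics/t1.png",cv2.resize(f["img"][110:260,150:330],None,fx=4,fy=4,interpolation=cv2.INTER_CUBIC))
E
```

```text
[0.53554171 0.10633623 0.01479557] [0.00500756 0.1000285 ] [-8.71369254e-03  6.96469442e-01  1.76565465e+00 -6.29315873e-06
  6.79445258e-01  4.45682139e-03] [[0.013, 1.0, 0.0], [1.0, -0.013, -0.0], [-0.0, 0.0, -1.0]]
[[256.83180477 183.86122578]
 [256.8326019  183.86488014]] [[307.32721907 175.44490311]]
[[211.53389519 176.73739845]]
(array([0.50659534, 0.05767365]), np.float32(1.5639725), [48.352474212646484, 55.88486862182617], array([-0.02329282,  0.05098742]), np.float64(0.006399393081665039))
```

View pics/t1.png

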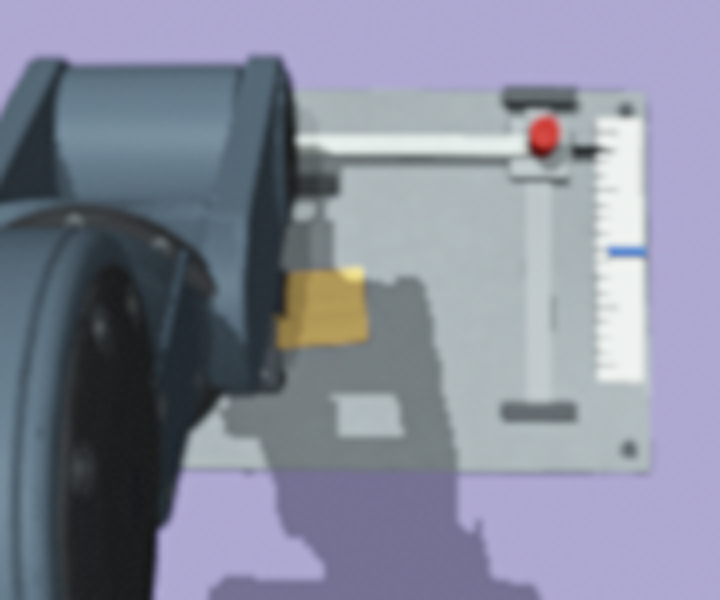

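```bash
python3 - <<'E'
from h import *
o=[]
def snap():
    f=grab("side");p=r.read_state()["eef_pos"];u=(proj(f,[p])[0]-[225,130])*6
    c=cv2.resize(f["img"][130:220,225:290],None,fx=6,fy=6,interpolation=cv2.INTER_NEAREST);cv2.drawMarker(c,tuple(int(v) for v in u),(0,0,255),cv2.MARKER_CROSS,20,1);o.append(c)
snap()
line(.005,.09,.06,0); snap(); print(r.read_state()["finger_gap"],r.read_state()["clock"])
cv2.imwrite("pics/s2.png",np.hstack(o))
E
```

```text
0.03007918973861285 9.1333
```

View pics/s2.png

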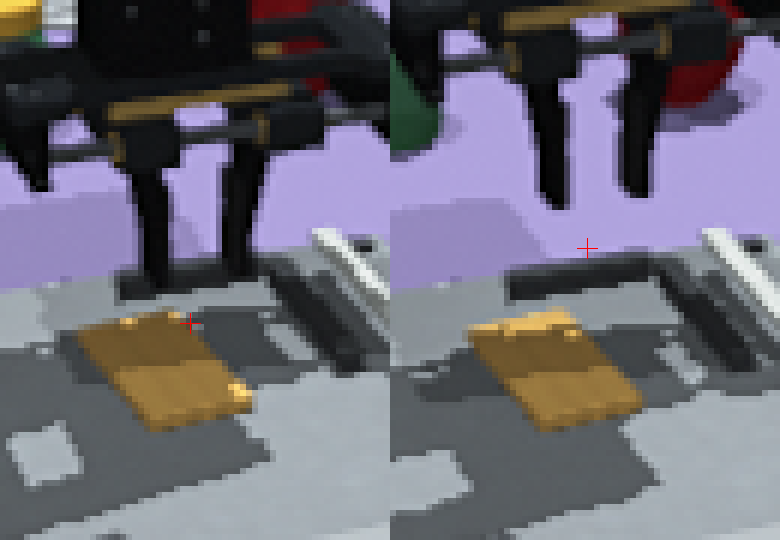

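Both views show the fingertips about 7 px above the projected TCP, at crop (155,275) and (240,265). So either the tips end higher than reported or they are displaced. I'll touch the bare plate with the tips to find out which.

```bash
python3 - <<'E'
from h import *
f=grab("side");p=np.array(r.read_state()["eef_pos"])
print('tip px shift per 20mm: z',(proj(f,[p+[0,0,.02]])-proj(f,[p])).round(1),'y',(proj(f,[p+[0,.02,0]])-proj(f,[p])).round(1),'x',(proj(f,[p+[.02,0,0]])-proj(f,[p])).round(1))
line(-.075,-.02,.06,0); line(-.075,-.02,.016,0,.1)
f0=r.read_state()["ft_force"][2]
z=.016
while z>-.012:
    z-=.001; line(-.075,-.02,z,0,.02); s=r.read_state(); dF=s["ft_force"][2]-f0
    if dF>4: break
print(z,s["eef_pos"],dF,s["clock"])
f=grab("side");u=proj(f,[s["eef_pos"]])[0];print(u)
x,y=(u-[35,40]).astype(int);c=cv2.resize(f["img"][y:y+65,x:x+80],None,fx=7,fy=7,interpolation=cv2.INTER_NEAREST);cv2.drawMarker(c,tuple(int(v) for v in (u-[x,y])*7),(0,0,255),cv2.MARKER_CROSS,20,1);cv2.imwrite("pics/s3.png",c);print(x,y)
r.move_straight(list(s["eef_pos"][:2])+[.06])
E
```

```text
tip px shift per 20mm: z [[ 0.1 -6.5]] y [[-2.4 -3.1]] x [[ 6.7 -1.1]]
-0.01200000000000001 [ 0.45389186 -0.01262473 -0.01205333] 0.15282930576896303 17.8333
[242.70345885 219.41208412]
207 179
```

View pics/s3.png

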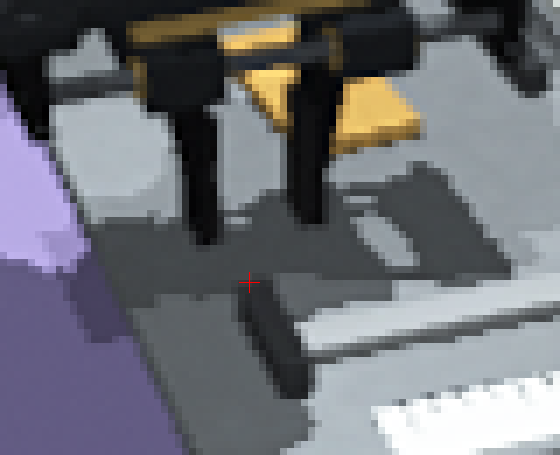

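No contact even at a reported z of -12 mm, and the tips are visibly about 22 mm above the marker. So the real fingertips end short of the reported TCP. I'll keep probing to get the offset.

```bash
python3 - <<'E'
from h import *
line(-.075,-.02,-.010,0,.15)
f0=np.array(r.read_state()["ft_force"])
z=-.010
while z>-.032:
    z-=.001; line(-.075,-.02,z,0,.02); s=r.read_state(); d=np.array(s["ft_force"])-f0
    if d[2]>3: break
print(round(z,4),s["eef_pos"],d,s["wrist_torque"],s["clock"])
f=grab("side");u=proj(f,[s["eef_pos"]])[0]
hsv=cv2.cvtColor(f["img"],cv2.COLOR_BGR2HSV);print(u)
dk=(hsv[...,2]<35).astype(np.uint8); x,y=u.astype(int)
for v in range(y-16,y+4): print(v,''.join('#' if t else '.' for t in dk[v,x-20:x+25]))
print(x-20)
r.move_straight(list(s["eef_pos"][:2])+[.03]);print(r.read_state()["ft_force"])
E
```

```text
-0.017 [ 0.45397746 -0.01262866 -0.01621252] [-0.14853227 -0.05984374  7.2932703 ] [-0.05337783  0.2665046  -0.0116256 ] 20.8833
[242.75499154 220.73660148]
204 ............###...........#####..............
205 ............###...........#####..............
206 ............####..........#####..............
207 ............####..........#####..............
208 ............####..........#####..............
209 ............####...........####..............
210 ...........#####...........####..............
211 ............####............###..............
212 ............####..............#..............
213 .............###.............................
214 .............###.............................
215 ..............#..............................
216 .............................................
217 .............................................
218 .............................................
219 .............................................
220 .............................................
221 .............................................
222 .............................................
223 .............................................
222
[-0.13888027 -0.41518109  0.36059532]
```

Contact came at reported z ≈ -0.016 on the 12 mm plate. The real tips are therefore 28 mm above the reported TCP, with no noticeable lateral offset. I'll apply that correction and repeat the grasp.

```bash
cat >> h.py <<'E'
DZ=-.028 # measured: fingertips are 28 mm above the reported TCP
def tip(jx,jy,z,th,v=.15): line(jx,jy,z+DZ,th,v)
E
sed -i 's/line(\*p,z,th,.03)/line(*p,z+DZ,th,.03)/' h.py
python3 - <<'E'
from h import *
bx,by,bt=-.0239,.0649,.085
r.gripper_to(.08)
tip(bx,by,.058,bt,.25); tip(bx,by,.0148,bt,.15)
print(r.read_state()["ft_force"])
r.gripper_to(.03,8); s=r.read_state();print(s["clock"],s["finger_gap"],s["ft_force"])
if s["finger_gap"]>.045:
    tip(.003,.088,.0148,0,.08); print(fj())
    push(.003,.088,.0148,0,(0,1),14,.001,4)
s=r.read_state();print(s["clock"],s["finger_gap"],s["grip_force"])
E
```

```text
[-0.41697682 -0.62222531 -0.62374564]
24.0833 0.050287074509292234 [0.08169873 0.43408356 3.29076611]
[-1.48698384  2.40441554]
push end [ 3. 95.] F 4.3
26.425 0.04966457640950125 7.998416796326637
```

```bash
python3 - <<'E'
from h import *
r.gripper_to(.075)
tip(.003,.095,.05,0,.25)
r.gripper_to(.04)
tip(-.052,.093,.05,np.pi/2,.25)
tip(-.052,.093,.0148,np.pi/2,.15); print(r.read_state()["ft_force"],r.read_state()["clock"])
tip(-.012,.0945,.0148,np.pi/2,.08); print(fj())
push(-.012,.0945,.0148,np.pi/2,(1,.05),16,.001,7)
s=r.read_state();print(s["clock"],s["qpos"][5]); 
p=wj(J,s["eef_pos"]); tip(p[0]-.015,p[1],.0148,np.pi/2); tip(p[0]-.02,p[1],.06,np.pi/2,.25)
# nudge from the right end, closing line along x
r.gripper_to(.015); tip(.03,.02,.06,0,.3); tip(.03,.02,.0148,0,.2); 
tip(.03,.033,.0148,0,.08); print(fj())
push(.03,.033,.0148,0,(0,1),12,.001,5)
print(r.read_state()["clock"])
E
```

```text
[ 0.14738852 -0.03287743 -0.45781936] 30.4417
[-0.95792087 -0.22003544]
push end [-2. 95.] F 7.7
33.5917 -1.5756442442616267
[-0.37852776  0.43576531]
push end [30. 40.] F 8.2
39.0917
```

```bash
python3 - <<'E'
from h import *
p=wj(J,r.read_state()["eef_pos"]); tip(p[0],p[1]-.012,.0148,0); tip(p[0],p[1]-.02,.11,0,.3)
b=grab("side")
rd=[c for A,c in comps(mask(b["img"],(0,150,50),(8,255,255)),15) if 300<c[0]<330 and 185<c[1]<230]; print(rd)
h=wj(J,plane(b,rd,.055)[0]); print('handle side',h)
hx=.083 if abs(h[0]-.083)>.012 else (h[0]+.083)/2
r.gripper_to(.06)
tip(hx,-.095,.11,0,.3)
a=grab("top"); print('blank',blank(a,J)[2:])
tip(hx,-.095,.043,0,.15); print(r.read_state()["ft_force"])
r.gripper_to(.01,40); s=r.read_state(); print(s["finger_gap"],s["ft_force"],s["clock"],wj(J,s["eef_pos"]))
b=grab("side")
o=[cv2.resize(a["img"][125:235,180:320],(560,440),interpolation=cv2.INTER_CUBIC)[:300],cv2.resize(b["img"][160:260,200:360],None,fx=3.5,fy=3,interpolation=cv2.INTER_CUBIC)]
cv2.imwrite("pics/m1.png",np.vstack(o))
E
```

```text
[array([314.76923077, 201.81196581])]
handle side [ 0.08507257 -0.09683121]
blank ([60.24344253540039, 84.1291732788086], array([-0.03033029, -0.44696079]), np.float64(-0.04985666275024414))
[ 1.01582732 -1.22505547  1.07142518]
0.02095980013165873 [ 1.95760578  0.15743831 -0.67109557] 42.825 [ 0.08486408 -0.09510595]
```

View pics/m1.png

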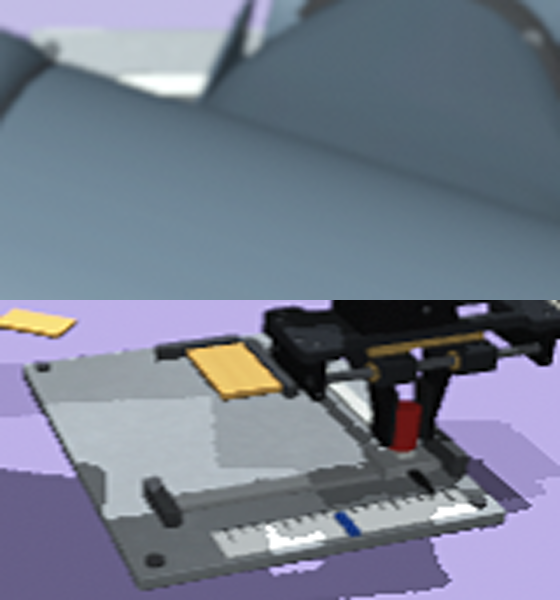

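The blank sits against both stops (lower panel around (235,370)) and the handle is gripped at (405,425). Now I'll pull towards the mark and check.

```bash
python3 - <<'E'
from h import *
tip(.017,-.0951,.043,0,.05); r.sleep(.3)
s=r.read_state(); print(s["finger_gap"],s["ft_force"],s["clock"],wj(J,s["eef_pos"]))
b=grab("side"); im=b["img"]
m=mask(im,(105,150,40),(125,255,255));bs=[c for A,c in comps(m,2) if 280<c[0]<320 and 220<c[1]<250]
print('mark',bs,[wj(J,plane(b,[c],.016)[0]) for c in bs])
hv=cv2.cvtColor(im,cv2.COLOR_BGR2HSV)[...,2]
u=proj(b,[list(jw(J,(.017,-.146)))+[.024],list(jw(J,(.017,-.095)))+[.074]]);print('expected tip',u)
rd=[(A,c) for A,c in comps(mask(im,(0,150,40),(8,255,255)),8) if 260<c[0]<330 and 190<c[1]<240];print('red',rd,[wj(J,plane(b,[c],.055)[0]) for A,c in rd])
c=min([c for c in cv2.findContours(mask(im,*YEL),0,1)[0] if cv2.contourArea(c)>60],key=lambda c:np.linalg.norm(cv2.minAreaRect(c)[0]-proj(b,[list(jw(J,(.03,.095)))+[.02]])[0]))
q=cv2.approxPolyDP(cv2.convexHull(c),4,True).reshape(-1,2); print('blank corners jig',[(wj(J,p)*1e3).round(0).tolist() for p in plane(b,q,.02)])
A=cv2.resize(im[205:260,255:335],None,fx=7,fy=7,interpolation=cv2.INTER_CUBIC); B=cv2.resize(im[160:260,220:340],None,fx=2,fy=3.85)[:385]
cv2.imwrite("pics/m2.png",np.hstack([A,B[:A.shape[0]]]))
E
```

```text
0.021043797543809636 [ 6.27533415  2.79295216 -2.26622004] 44.6667 [ 0.01762241 -0.09495285]
mark [array([298.91304348, 234.60869565])] [array([ 0.01718676, -0.15781242])]
expected tip [[296.90855739 228.89748717]
 [289.19489289 199.44415156]]
red [(np.int32(121), array([290.23966942, 206.38842975]))] [array([ 0.02008918, -0.09667692])]
blank corners jig [[-71.0, 228.0], [-93.0, 200.0], [-134.0, 242.0], [-112.0, 272.0]]
```

View pics/m2.png

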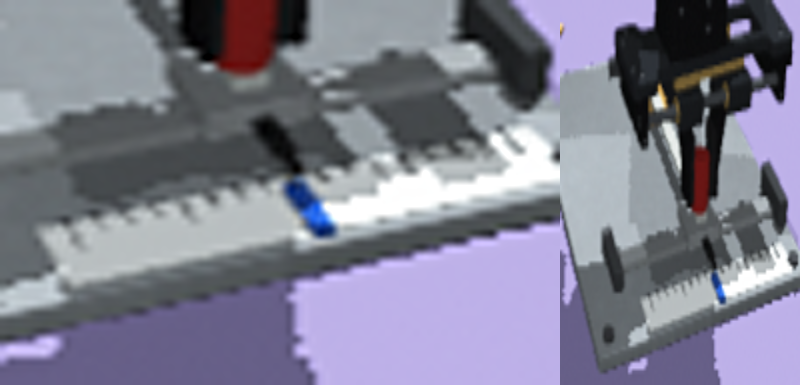

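The pointer, ending at crop (295,168), runs straight into the mark at (308,208). I'll do one numeric check of the pointer, and of the blank from the last clear side picture.

```bash
python3 - <<'E'
from h import *
b=grab("side"); im=b["img"]
v=cv2.cvtColor(im,cv2.COLOR_BGR2HSV)[...,2].astype(float)
for row in range(223,230):
    w=np.clip(60-v[row,288:301],0,None); 
    if w.sum()>20:
        x=(w*np.arange(288,301)).sum()/w.sum(); print(row,round(x,2),[(wj(J,plane(b,[[x,row]],z)[0])*1e3).round(1).tolist() for z in(.022,.024)])
m=mask(im,(105,120,40),(125,255,255))
for row in range(229,241):
    xs=np.where(m[row,285:312])[0]
    if len(xs): print('mk',row,(wj(J,plane(b,[[285+xs.mean(),row]],.017)[0])*1e3).round(1))
g=cv2.resize(cv2.imread("pics/m1.png")[300:],(160,100),interpolation=cv2.INTER_AREA)
mm=mask(g,*YEL); mm[:,:45]=0; mm[30:]=0; mm[:,85:]=0
c=big(cv2.findContours(mm,0,1)[0]).reshape(-1,2)+[200,160]
for z in (.02,.0165):
    P=np.array([wj(J,p) for p in plane(b,c,z)]); R=cv2.minAreaRect((P*1e3).astype(np.float32)); print('blank',R,np.round(cv2.boxPoints(R)).tolist())
for n,p in (('corner far-left',(.055,.14)),('near-left',(.005,.14)),('near-right',(.005,.05)),('far-right',(.055,.05))): print(n,(proj(b,[list(jw(J,p))+[.02]])).round(1))
print('hull',cv2.approxPolyDP(cv2.convexHull(c),1.5,True).reshape(-1,2).tolist())
E
```

```text
223 293.02 [[19.4, -119.1], [18.1, -121.6]]
224 293.47 [[18.7, -123.2], [17.5, -125.7]]
225 294.35 [[19.0, -127.5], [17.8, -130.0]]
226 294.92 [[18.6, -131.6], [17.4, -134.1]]
227 295.31 [[17.9, -135.6], [16.6, -138.0]]
228 296.38 [[18.6, -140.0], [17.3, -142.4]]
229 296.69 [[17.6, -143.8], [16.3, -146.2]]
mk 231 [  18.2 -145. ]
mk 232 [  16.6 -148.5]
mk 233 [  17.2 -152.8]
mk 234 [  16.6 -156.6]
mk 235 [  16.1 -160.4]
mk 236 [  16.7 -164.5]
mk 237 [  16.2 -168.3]
mk 238 [  14.6 -171.6]
blank ((29.330678939819336, 91.83782958984375), (96.5267105102539, 53.40503692626953), 89.65001678466797) [[2.0, 44.0], [56.0, 43.0], [56.0, 140.0], [3.0, 140.0]]
blank ((31.618953704833984, 97.75782775878906), (97.20816802978516, 53.78205490112305), 89.65001678466797) [[4.0, 49.0], [58.0, 49.0], [59.0, 146.0], [5.0, 147.0]]
corner far-left [[268.2 173.6]]
near-left [[252.4 176.1]]
near-right [[262.9 190.6]]
far-right [[279.7 187.8]]
hull [[253, 176], [269, 174], [280, 189], [261, 189]]
```

The pointer is at jig x ≈ 17.3 mm and the mark at ≈ 16.6 mm. The blank is square, with its far side at ≈ 56 mm and its left side at ≈ 140 mm, so it is on both stops. I'll make a 0.6 mm trim and hand in.

```bash
python3 - <<'E'
from h import *
tip(.0164,-.0951,.043,0,.03); r.sleep(.3)
s=r.read_state(); print(s["finger_gap"],s["grip_force"],s["ft_force"],s["clock"],wj(J,s["eef_pos"]))
print(r.finish_job())
E
```

```text
0.021223280709959415 40.00516627449542 [ 7.40145496  2.73043533 -2.20980009] 45.3167 [ 0.01715146 -0.09494873]
the job is handed in; nothing more can be done
None
```

The job is handed in at 45 s: by the side camera the blank is square against both stops, and the gripper still holds the red handle with the pointer over the blue marker, within about 1 mm.

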